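Free the sagging bolt and hold the bottle-pen gate ajar

TASK

The little gate of the bottle pen on the bench is held shut by a sprung barrel bolt that has sagged behind the bent-up lip of its keeper. Take the bolt by its upright handle, lift it over the lip while you draw it back (do not wrench it against the keeper), then swing the gate about 9 cm open towards the robot. Both the gate and the bolt spring back if let go, so finish still gripping the handle, with the bolt drawn back and the gate held still and ajar; leave the bottles, the jar and the pot as they stand.

Things in the scene. Friction and masses are not known exactly. Their poses are not given: they have to be found in the camera images.
- pen: Open-topped bottle pen fixed to the bench, 210 mm deep (its x) by 350 mm wide (its y), white side and back boards 118 mm high. Origin: centre of its underside on the bench. Its x points to the back of the pen, y to the left as seen from the robot (at yaw 0 these are world x and y), z up. The gate closes its -x side; the gate's middle plane, when shut, is at pen x = -100 mm.
- gate: White barred gate, 250 mm wide, 120 mm high, 30 mm thick at its flat top rail, hinged at its left (+y) end on an aluminium post; origin on the hinge axis at bench height, the gate runs along its own -y. The free end (stile) is at its right. Two tall steel staples (tops 162 mm over the bench, 26 mm across) stand on the top rail, 115 and 238 mm from the hinge axis, and guide the bolt.
- gate_swing (a joint): Swing of the gate: 0 shut, grows as the gate swings out towards the robot (the pen's -x; seen from above the stile moves clockwise about the hinge), up to 1.2 rad. A spring of about 0.6 to 1.2 N m always pulls it shut. 0.35 rad is 9 cm of opening at the stile.
- gate_hinge (a point): Point on the gate's vertical hinge axis, at the height of its top rail (120 mm).
- gate_stile (a point): Point at the free end of the gate, top rail height (120 mm), 250 mm from the hinge axis.
- bolt: Dark steel barrel bolt, a 12 mm round rod 197 mm long lying along the gate's top rail in the two staples, mass about 0.22 kg; origin on the rod's axis under the handle, 132 mm over the bench (rod axis) and 210 mm from the hinge axis when home. It carries an upright handle and at its keeper (-y) end, centred 91 mm from the handle, a downturned tongue 14 mm (x) by 12 mm (y), reaching 18 mm below the rod's axis. Its y axis is the direction in which it is drawn.
- bolt_grip (a point): Middle of the gripping length of the bolt's upright black round handle, 16 mm in diameter, gripping length from 168 to 211 mm over the bench; this point is 190 mm over the bench when the bolt is down. Nothing else within reach of the fingers stands higher than 165 mm (the keeper cheek) beside it.
- bolt_tongue (a point): Centre of the lower end of the bolt's tongue (114 mm over the bench when down).
- bolt_draw (a joint): How far the bolt is drawn back along the gate towards the hinge (+y of the gate), m: 0 home, stop at 0.05. A spring of 2.4 N (home) to 6.4 N (stop) pushes it home. With the bolt down the tongue meets the lip at 0.014; its end is clear of the keeper beyond 0.032, and only then can the gate open.
- bolt_lift (a joint): How far the bolt is lifted straight up in its loose staples, m: 0 sagging, stop at 0.020. It drops by its weight. More than 0.009 is needed for the tongue to pass over the keeper's lip.
- keeper: Bent steel keeper on top of the post right of the gate's stile, origin at bench height in the gate's plane: an upright cheek 5 mm thick, 47 mm long and 165 mm high over the bench on the robot's side, which stops the bolt (and so the gate) from swinging out, and a bent-up lip 6 mm thick across the bolt's path, top 123 mm over the bench.
- keeper_lip (a point): Middle of the top edge of the keeper's lip.
- amber_bottle_mid (a point): Bystander: middle of a 150 mm tall, 60 mm wide amber glass bottle standing in the pen (75 mm over its foot).
- clear_jar_mid (a point): Bystander: middle of a 110 mm tall, 68 mm wide clear jar standing in the pen (55 mm over its foot).
- white_pot_mid (a point): Bystander: middle of an open white ceramic pot, 110 mm across and 85 mm high, on the bench to the left.
- wash_bottle_mid (a point): Bystander: middle of a 170 mm tall, 64 mm wide white bottle on the bench to the right.

How it is judged:
By the outcome, as a careful person would: the job done as asked, in the order asked, and still so for the second after the job is handed in, while the arm keeps its last pose, push and grip.
It also fails if it takes over 30 s, if anything falls off the work surface, if the arm or the gripper's body presses on something with over 40 N, if the wrist force passes 120 N, or if a joint passes its speed limit or range.

ROBOT

A 6-joint arm with a two-finger parallel gripper is mounted at the origin on the work surface. World frame = base frame: x ahead of the robot, y to its left, z up, the work surface at z = 0. Lengths are in m, angles in rad, forces in N, time in s.
With the tool pointing down it reaches from about 0.3 to 0.775 m from the base axis. Payload 14.6 kg.
Tool frame: the origin (TCP) lies between the finger pads; the fingertips stand 19 mm ahead of it and the grasp point (between the pads) is the TCP; z points along the fingers, y is the direction in which the jaws open and shut (so a half turn about z gives the same grasp; the last joint's range is limited). The gripper opens to 94 mm and grips with 3 to 60 N. Pads are 16 mm wide; open, the fingers measure 119 mm over their backs; the gripper's body (75 mm by 177 mm) begins 78 mm behind the grasp point.
Start: joints at [-1.312, 0.3, 1.521, -0, 1.321, -0.067], TCP at [0.176, -0.521, 0.224] pointing down, gripper open.
Joint ranges: [-3.03, 3.03], [-0.79, 2.21], [0.23, 2.52], [-1.04, 4.18], [0, 3.07], [-2.55, 2.55]. Speed limits (rad/s): [2.22, 2.22, 2.57, 3.14, 3.14, 3.14].

INTERFACE

Orientations are given as [roll, pitch, yaw] about the fixed x, y, z axes, in that order (R = Rz(yaw) Ry(pitch) Rx(roll)).
In Python, from station import telemetry, vision, ctrl gives the robot as it stands. The module is installed in compiled form; this text tells all that it offers.
- The arm moves only by the shell command python3 -m creep 'ROWS' [FORCE]. ROWS is JSON, a list of rows, each a list of 3 entries, a list of its own where there are three numbers: the shift along the tool's x, y, z in units of 50 mm (1.0 is 50 mm), then the turn about the tool's z in units of 8 degrees (1.0 is 8 degrees), then the opening, from 0 (shut) to 1 (fully open). In form: [[[tx, ty, tz], twist, gripper], ...]. A call has 1 to 12 rows; each row is the pose to reach, as a shift and turn from the pose commanded when the call began, along the tool's axes at that moment; what a row does not reach only later rows make up. A row lasts 1/10 s, in which the tool goes at most 50 mm and 8.59 degrees, less where a joint would pass 70% of its speed; a pose out of reach is approached as far as the arm can. A call with a gripper value outside its range is refused whole. The fingers move at their own pace and stop on an object; FORCE is the grip in N (left out, the last holds). Time passes only in rows, so rows that repeat a pose let the fingers close. It gives the time, the measured TCP pose, the force and the opening at its end, in the units of the state.
- telemetry.get_obs(): the state, without advancing time (a new reading comes with each control period).
- vision.camera(name): name is "scene" or "top" or "wrist"; returns a dict with "img" (400x640x3 uint8, red, green, blue), "depth" (400x640 float32, m along the optical axis (not along the pixel's ray), 0 where there is no reading), "vertical_fov" (degrees; the focal length in pixels is half the picture's height over the tangent of half this angle, whatever the lens; pixels are square), "cx", "cy" (the principal point, pixels), "extrinsics" (4x4, takes a point from camera to world coordinates); the wrist camera has in their place "hand_eye" (4x4, takes a point from camera to tool coordinates, whose origin is the TCP and whose axes are the flange's). Camera axes: x right, y down, z forward; pixel columns grow to the right and rows downward; lengths in m; the calibration is good to about 2 mm. A picture is of the moment at which its call begins: read the wrist's pose just before it.
- ctrl.hand_in(): hands the job in, once; it reports no verdict.
The state is a dict: "time_s": time; "qpos": joint angles; "joint_vel": joint speeds; "tau": joint torques, N m; "ee_pos": TCP position; "eef_rot": TCP orientation; "force": force on the tool from outside, world axes, zero at the start; "moment": the same for the moment, N m; "grip_width": finger opening in m.
Only numpy, scipy, OpenCV 4.12 (cv2) and the standard library are available. Lean on these libraries where they do the work, as an engineer would, in place of code of your own. Each camera call takes 0.05 s, during which the arm holds its last target.

## Working session

There is one attempt and no reset: what is moved stays moved. The work goes in short steps, Python scripts to look and compute and a shell command to move; the robot and the scene stay as the last step left them, time stands still between calls to the robot, and variables do not carry over. Pictures are saved under pics/ and viewed, and the job is handed in when it is done.

```bash
mkdir -p pics; cat > h.py <<'E'
import numpy as np, cv2
from station import telemetry, vision, ctrl
def cam(n,fn=None):
    o=telemetry.get_obs(); c=vision.camera(n); 
    if fn: cv2.imwrite('pics/'+fn,c['img'][:,:,::-1])
    H,W=c['depth'].shape; f=H/2/np.tan(np.radians(c['vertical_fov'])/2)
    u,v=np.meshgrid(np.arange(W),np.arange(H)); d=c['depth']
    P=np.stack([(u-c['cx'])/f*d,(v-c['cy'])/f*d,d,np.ones_like(d)],-1)
    if 'extrinsics' in c: E=np.array(c['extrinsics'])
    else:
        from scipy.spatial.transform import Rotation as R
        T=np.eye(4);T[:3,:3]=R.from_euler('xyz',o['eef_rot']).as_matrix();T[:3,3]=o['ee_pos'];E=T@np.array(c['hand_eye'])
    return c,(P@E.T)[...,:3],E,f
E
python3 - <<'E'
from h import *
o=telemetry.get_obs();print(o)
for n in('scene','top'):
    c,P,E,f=cam(n,n+'1.png');np.save(n+'.npy',P);print(n,f,E.round(3).tolist())
E
```

```text
{'time_s': 0.0, 'qpos': array([-1.31159477e+00,  3.00479102e-01,  1.52158785e+00,  8.96349560e-06,
        1.32068102e+00, -6.65818178e-02]), 'joint_vel': array([-0.00042542,  0.00062156, -0.00028149,  0.00019787, -0.00087186,
        0.00080448]), 'tau': array([-2.11889535e-03, -5.31819034e+01, -3.52734911e+01,  7.07706157e-02,
        2.43942562e-02, -1.28980464e-04]), 'ee_pos': array([ 0.17597546, -0.52083569,  0.22387906]), 'eef_rot': array([-3.14044047e+00, -8.55290493e-05,  3.25781103e-01]), 'force': array([-0.64687134,  0.34577194,  0.36706989]), 'moment': array([ 0.02463685, -0.02840353, -0.00201416]), 'grip_width': 0.09407421495514201}
scene 484.5713303443413 [[0.547, 0.67, -0.502, 1.303], [0.837, -0.443, 0.322, -0.494], [-0.006, -0.596, -0.803, 1.306], [0.0, 0.0, 0.0, 1.0]]
top 436.6102822497583 [[0.028, -0.995, 0.101, 0.405], [-0.999, -0.03, -0.015, 0.009], [0.017, -0.1, -0.995, 1.514], [0.0, 0.0, 0.0, 1.0]]
```

View pics/scene1.png

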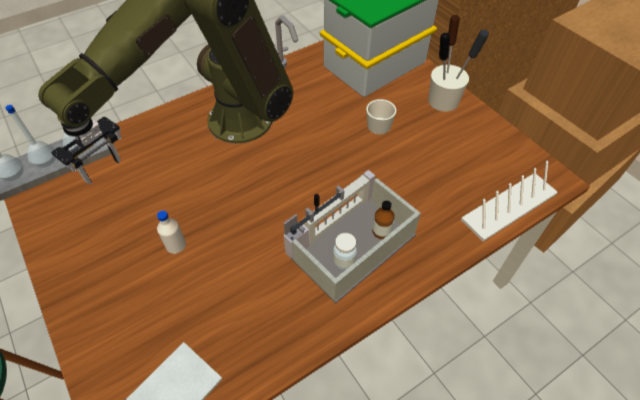

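View pics/top1.png

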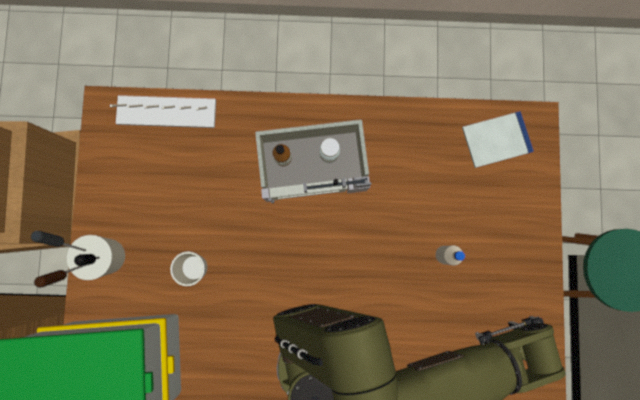

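The scene view shows the pen with the black handle near (317,200). In the top view the gate runs from about (265,192) to (368,184), with the handle near (337,183). I'll magnify both and measure.

```bash
python3 - <<'E'
import numpy as np,cv2
a=cv2.imread('pics/top1.png')[115:210,245:385];cv2.imwrite('pics/topz.png',cv2.resize(a,None,fx=5.5,fy=5.5,interpolation=cv2.INTER_CUBIC))
a=cv2.imread('pics/scene1.png')[165:275,275:395];cv2.imwrite('pics/scz.png',cv2.resize(a,None,fx=5.4,fy=5.4,interpolation=cv2.INTER_CUBIC))
for n,(r0,r1,c0,c1) in {'top':(115,210,245,385),'scene':(165,275,275,395)}.items():
    P=np.load(n+'.npy')[r0:r1,c0:c1]; z=P[...,2]
    for lo,hi in((.17,.23),(.145,.17),(.11,.125)):
        m=(z>lo)&(z<hi); Q=P[m]
        print(n,lo,hi,m.sum())
        if lo>.14:
            v,u=np.nonzero(m)
            for k in np.argsort(u)[::max(1,len(u)//25)]: print(u[k]+c0,v[k]+r0,P[v[k],u[k]].round(3))
        else: print(Q.min(0),Q.max(0))
E
```

```text
top 0.17 0.23 30
333 180 [ 0.602 -0.036  0.209]
333 181 [ 0.599 -0.036  0.21 ]
333 182 [ 0.596 -0.036  0.206]
333 183 [ 0.595 -0.037  0.191]
333 184 [ 0.594 -0.037  0.175]
334 182 [ 0.595 -0.039  0.211]
334 181 [ 0.598 -0.039  0.217]
334 179 [ 0.605 -0.039  0.21 ]
334 183 [ 0.593 -0.039  0.21 ]
334 184 [ 0.592 -0.04   0.194]
334 180 [ 0.601 -0.039  0.213]
334 185 [ 0.592 -0.041  0.171]
335 182 [ 0.595 -0.042  0.212]
335 181 [ 0.599 -0.042  0.211]
335 180 [ 0.602 -0.042  0.21 ]
335 179 [ 0.605 -0.042  0.211]
335 183 [ 0.593 -0.042  0.208]
335 184 [ 0.591 -0.043  0.197]
335 185 [ 0.591 -0.044  0.176]
336 182 [ 0.596 -0.045  0.211]
336 179 [ 0.604 -0.045  0.217]
336 184 [ 0.592 -0.046  0.194]
336 180 [ 0.602 -0.045  0.208]
336 181 [ 0.598 -0.045  0.214]
336 183 [ 0.592 -0.045  0.213]
337 180 [ 0.602 -0.048  0.209]
337 181 [ 0.599 -0.048  0.211]
337 182 [ 0.596 -0.048  0.21 ]
337 183 [ 0.594 -0.048  0.202]
366 183 [ 0.601 -0.14   0.171]
top 0.145 0.17 158
275 149 [0.704 0.148 0.153]
276 151 [0.696 0.144 0.159]
277 150 [0.7   0.142 0.156]
278 150 [0.7   0.138 0.158]
279 148 [0.705 0.135 0
[... 1913 characters left out ...]
 0.605 -0.127  0.163]
294 218 [ 0.604 -0.119  0.161]
296 219 [ 0.604 -0.113  0.15 ]
306 211 [ 0.599 -0.076  0.156]
308 211 [ 0.604 -0.071  0.158]
310 210 [ 0.607 -0.067  0.163]
311 213 [ 0.617 -0.07   0.162]
313 216 [ 0.62  -0.065  0.147]
316 210 [ 0.608 -0.047  0.15 ]
336 189 [0.579 0.045 0.153]
339 189 [0.588 0.049 0.16 ]
341 190 [0.594 0.052 0.16 ]
342 193 [0.604 0.049 0.158]
382 205 [0.705 0.121 0.158]
383 203 [0.703 0.126 0.162]
384 210 [0.716 0.121 0.146]
385 201 [0.699 0.137 0.159]
386 208 [0.715 0.129 0.148]
387 204 [0.71  0.136 0.158]
389 209 [0.723 0.135 0.148]
390 206 [0.722 0.137 0.16 ]
scene 0.11 0.125 1721
[ 0.55334625 -0.15891732  0.11000541] [0.81688877 0.20195698 0.12497946]
```

```bash
ls pics
```

```text
scene1.png
scz.png
top1.png
topz.png
```

View pics/topz.png

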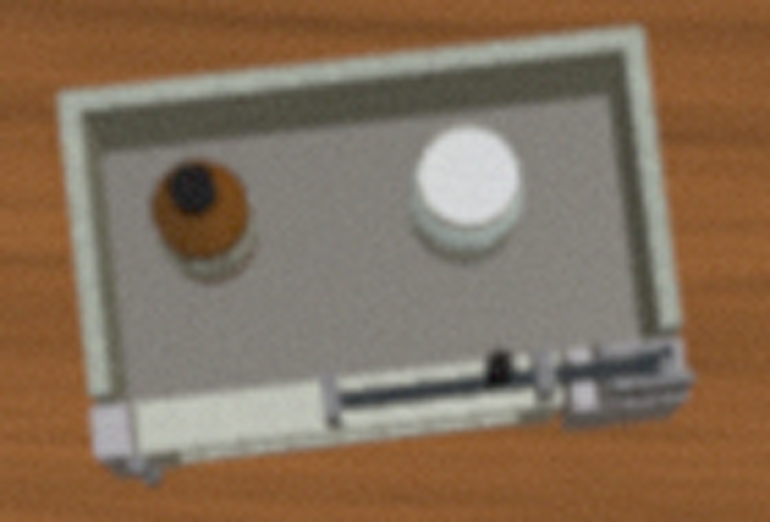

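View pics/scz.png

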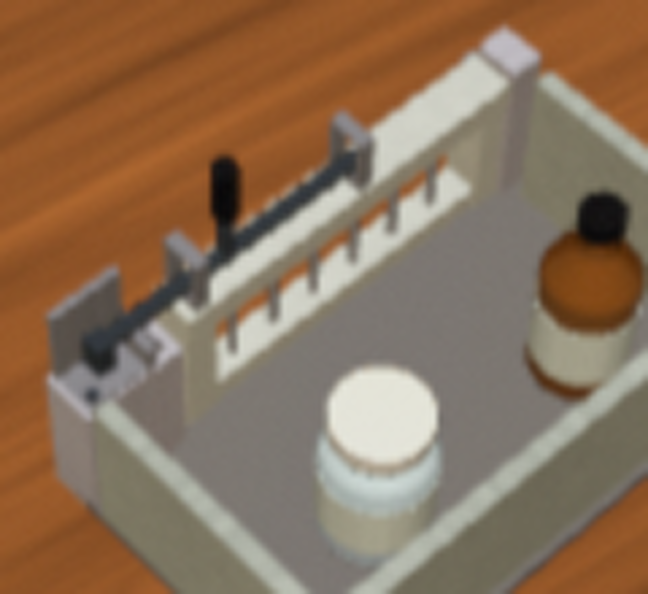

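```bash
python3 - <<'E'
import numpy as np,cv2
for n in('top','scene'):
    P=np.load(n+'.npy').reshape(-1,3)
    box=(P[:,0]>.5)&(P[:,0]<.9)&(P[:,1]>-.25)&(P[:,1]<.26)
    b=P[box&(P[:,2]>.108)&(P[:,2]<.127)]
    r=cv2.minAreaRect(b[:,:2].astype(np.float32)); print(n,'rect',r, cv2.boxPoints(r).round(3).tolist())
    h=P[box&(P[:,2]>.172)&(P[:,2]<.225)&(abs(P[:,1]+.043)<.03)]; print('handle',(h.min(0)+h.max(0))/2,h.mean(0))
    s=P[box&(P[:,2]>.152)&(P[:,2]<.168)]
    for y in(.05,-.07):
        q=s[(abs(s[:,1]-y)<.014)&(abs(s[:,0]-.595)<.04)];print('staple',q.mean(0),(q.min(0)+q.max(0))/2,len(q))
E
```

```text
top rect ((0.681002140045166, 0.03015415370464325), (0.22806847095489502, 0.35094672441482544), 8.973625183105469) [[0.5410000085830688, 0.1860000044107437], [0.5960000157356262, -0.16099999845027924], [0.8209999799728394, -0.125], [0.765999972820282, 0.22100000083446503]]
handle [ 0.59799034 -0.04218829  0.19617   ] [ 0.5971275  -0.04196128  0.2056733 ]
staple [0.58406184 0.05105236 0.16090075] [0.58460658 0.05086432 0.16092613] 29
staple [ 0.60255854 -0.07066041  0.16123672] [ 0.60354747 -0.0705664   0.16070834] 27
scene rect ((0.6856803894042969, 0.030492544174194336), (0.2302367240190506, 0.35407164692878723), 8.741722106933594) [[0.5450000166893005, 0.18799999356269836], [0.5989999771118164, -0.16200000047683716], [0.8259999752044678, -0.12700000405311584], [0.7730000019073486, 0.22300000488758087]]
handle [ 0.60589235 -0.04423227  0.19692288] [ 0.60733954 -0.04592685  0.1981127 ]
staple [0.59180768 0.05012279 0.16060164] [0.59064112 0.05055187 0.16048169] 36
staple [ 0.60916017 -0.07101933  0.16039234] [ 0.6083341  -0.07079729  0.15929284] 40
```

The pen yaw is about 0.155 rad. The handle is at about (0.601, -0.043) with its top at 0.211, and the staples measure 123 mm apart against a nominal 123. The hinge is therefore at about (0.569, 0.165). I'll move above the handle first.

```bash
python3 -m creep '[[[0.5,-0.3,-0.5],0.1,1],[[1.3,-0.7,-0.8],0.3,1],[[2.1,-1.2,-0.9],0.5,1],[[2.9,-1.65,-0.9],0.7,1],[[3.7,-2.1,-0.9],0.8,1],[[4.5,-2.55,-0.9],0.9,1],[[5.3,-3.0,-0.9],1.0,1],[[6.1,-3.5,-0.9],1.1,1],[[6.9,-3.95,-0.9],1.2,1],[[7.7,-4.4,-0.9],1.22,1],[[8.5,-4.85,-0.9],1.22,1],[[8.5,-4.85,-0.9],1.22,1]]' 50; python3 - <<'E'
from h import *
print(telemetry.get_obs())
E
```

```text
time_s: 1.3
ee_pos: [0.5032, -0.1517, 0.2688]
eef_rot: [-3.141, 0.001, 0.16]
force: [-0.8, -1.0, 0.1]
grip_width: 0.094
{'time_s': 1.3, 'qpos': array([-3.62846181e-01,  2.14196256e-01,  1.52498808e+00,  6.71856461e-04,
        1.40340259e+00,  1.04782755e+00]), 'joint_vel': array([-0.08715712, -0.03182224,  0.04383886, -0.01724505, -0.00132453,
       -0.08144649]), 'tau': array([ 3.60653155e+00, -4.84898400e+01, -3.77395749e+01,  2.89409682e-01,
       -3.92267725e-02,  1.29463412e+00]), 'ee_pos': array([ 0.50315188, -0.15169723,  0.26875162]), 'eef_rot': array([-3.14052222e+00,  5.30594425e-04,  1.60010611e-01]), 'force': array([-0.80294737, -1.01038185,  0.13345699]), 'moment': array([-0.002681  ,  0.00621562,  0.01398253]), 'grip_width': 0.09397876652140214}
```

```bash
python3 -m creep '[[[0.6,-0.5,0],0,1],[[1.2,-1.0,0],0,1],[[1.8,-1.5,0],0,1],[[2.27,-1.85,0],0,1],[[2.27,-1.85,0],0,1],[[2.27,-1.85,0],0,1]]'; python3 - <<'E'
from h import *
o=telemetry.get_obs();print(o['ee_pos'],o['eef_rot'])
c,P,E,f=cam('wrist','w1.png')
Q=P.reshape(-1,3); m=(abs(Q[:,0]-.6)<.04)&(abs(Q[:,1]+.043)<.025)&(Q[:,2]>.175)&(Q[:,2]<.22)
q=Q[m];print(len(q),q.min(0),q.max(0),q.mean(0)); v,u=np.nonzero(m.reshape(400,640));print(u.min(),u.max(),v.min(),v.max())
t=q[q[:,2]>.206];print('top',t.min(0),t.max(0),len(t))
for y in(.05,-.07):
    s=Q[(abs(Q[:,1]-y)<.014)&(abs(Q[:,0]-.595)<.04)&(Q[:,2]>.15)&(Q[:,2]<.167)]
    if len(s):print('staple',(s.min(0)+s.max(0))/2,s.mean(0))
E
```

```text
time_s: 1.9
ee_pos: [0.5986, -0.0466, 0.2688]
eef_rot: [-3.141, 0.001, 0.156]
force: [0.5, -0.2, -0.7]
grip_width: 0.0941
[ 0.59860269 -0.0465952   0.26881807] [-3.14145249e+00  1.21464009e-03  1.55937363e-01]
596 [ 0.59478859 -0.05246303  0.17548208] [ 0.61045001 -0.03687746  0.21209635] [ 0.60492826 -0.04435516  0.204266  ]
304 326 189 221
top [ 0.59478859 -0.05212247  0.20608741] [ 0.61030215 -0.03689031  0.21209635] 408
staple [0.58815071 0.04929524 0.15675845] [0.58893768 0.04858385 0.16055021]
staple [ 0.6065575  -0.07241038  0.15701428] [ 0.60764399 -0.07204629  0.1609758 ]
```

View pics/w1.png

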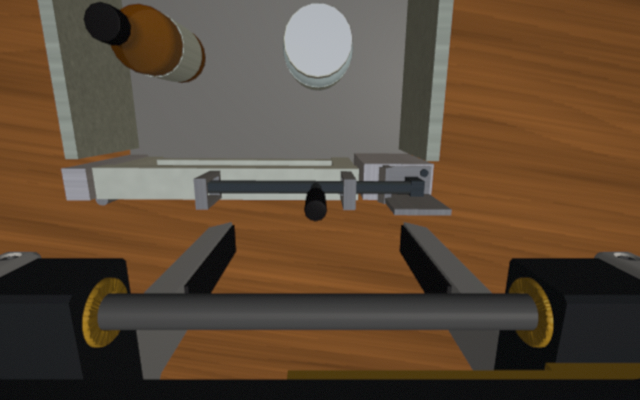

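The wrist view shows the handle top at about (316,210), midway between the fingers at 235 and 402, with the staples at 207 and 349. That puts the handle at (0.6025, -0.0445). I'll descend and grip.

```bash
python3 -m creep '[[[0.08,-0.04,0.4],0,1],[[0.08,-0.04,0.8],0,1],[[0.08,-0.04,1.2],0,1],[[0.08,-0.04,1.53],0,1],[[0.08,-0.04,1.53],0,1],[[0.08,-0.04,1.53],0,1]]'; python3 - <<'E'
from h import *
o=telemetry.get_obs();print(o['ee_pos'],o['eef_rot'],o['force'])
c,P,E,f=cam('wrist','w2.png')
Q=P.reshape(-1,3)
q=Q[(abs(Q[:,0]-.6)<.02)&(abs(Q[:,1]+.043)<.015)&(Q[:,2]>.2)&(Q[:,2]<.22)];print(len(q),q.min(0),q.max(0))
E
```

```text
time_s: 2.55
ee_pos: [0.6023, -0.0446, 0.1938]
eef_rot: [3.141, -0.0, 0.154]
force: [0.8, 0.3, 0.5]
grip_width: 0.0942
[ 0.60230798 -0.04458923  0.19376781] [ 3.14141804e+00 -4.30420447e-04  1.54388047e-01] [0.78962278 0.27275249 0.53788816]
1016 [ 0.59466589 -0.05253961  0.20003616] [ 0.61071158 -0.03680376  0.21272364]
```

View pics/w2.png

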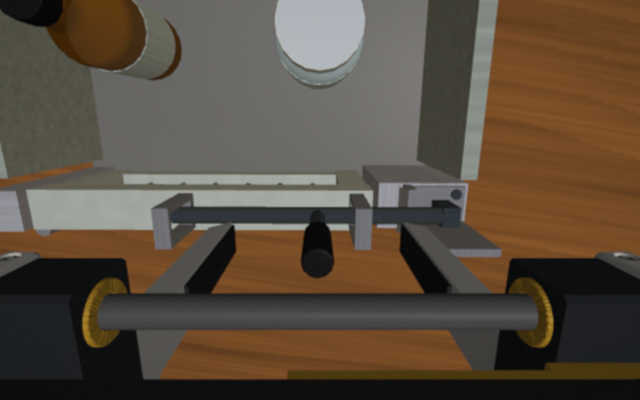

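The handle top is at (317,262), centred between the fingers, and its measured centre is (0.6027, -0.0447). Closing now at 40 N.

```bash
python3 -m creep '[[[0,0,0.05],0,0.6],[[0,0,0.05],0,0.4],[[0,0,0.05],0,0.2],[[0,0,0.05],0,0],[[0,0,0.05],0,0],[[0,0,0.05],0,0],[[0,0,0.05],0,0],[[0,0,0.05],0,0]]' 45; python3 - <<'E'
from h import *
o=telemetry.get_obs();print(o)
c,P,E,f=cam('wrist','w3.png')
E
```

```text
time_s: 3.4
ee_pos: [0.6025, -0.0437, 0.1904]
eef_rot: [-3.142, -0.0, 0.155]
force: [-0.5, 0.2, -0.2]
grip_width: 0.0335
{'time_s': 3.4, 'qpos': array([-1.33080153e-01,  4.47768992e-01,  1.39952218e+00,  6.33311656e-06,
        1.29429869e+00,  1.28226316e+00]), 'joint_vel': array([ 0.00042435,  0.00095349, -0.00010761,  0.00099463, -0.00188699,
        0.00081686]), 'tau': array([ 2.88471711e-03, -6.12369490e+01, -3.50410402e+01,  3.52131645e-02,
       -6.57976256e-02, -4.10159680e-05]), 'ee_pos': array([ 0.60252329, -0.04373258,  0.19043789]), 'eef_rot': array([-3.14158761e+00, -4.41089564e-06,  1.55451283e-01]), 'force': array([-0.52979264,  0.15585863, -0.23461427]), 'moment': array([ 0.03602778,  0.00396299, -0.04708933]), 'grip_width': 0.033488555079733986}
```

View pics/w3.png

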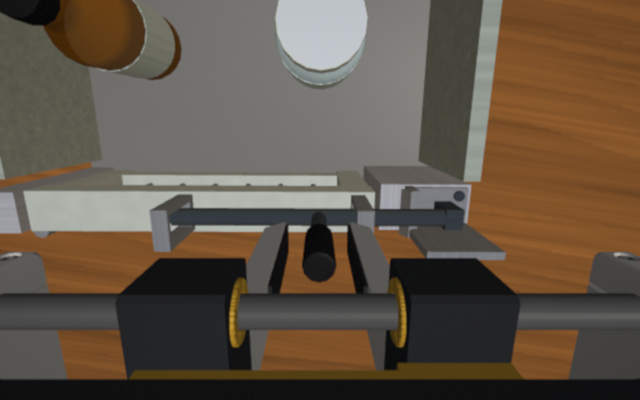

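The fingers are still closing (33 mm), and the handle at (319,265) is still centred between them. Closing needs a few more rows.

```bash
python3 -m creep '[[[0,0,0],0,0],[[0,0,0],0,0],[[0,0,0],0,0],[[0,0,0],0,0],[[0,0,0],0,0]]' 45; python3 - <<'E'
from h import *
o=telemetry.get_obs();print(o['force'],o['moment'],o['joint_vel'])
E
```

```text
time_s: 3.95
ee_pos: [0.6025, -0.0439, 0.1905]
eef_rot: [3.141, -0.0, 0.155]
force: [0.0, -3.5, -0.2]
grip_width: 0.0155
[ 0.03623531 -3.45361737 -0.20672393] [-0.50451791 -0.09610995  0.05036383] [-0.00014753 -0.00164437 -0.00095969  0.00078144 -0.00059038 -0.00052074]
```

It is gripped at 15.5 mm. Next I lift 14 mm straight up, before any draw.

```bash
python3 -m creep '[[[0,0,-0.1],0,0],[[0,0,-0.2],0,0],[[0,0,-0.28],0,0],[[0,0,-0.28],0,0],[[0,0,-0.28],0,0]]' 45; python3 - <<'E'
from h import *
o=telemetry.get_obs();print(o['force'],o['moment'])
c,P,E,f=cam('wrist','w4.png')
E
```

```text
time_s: 4.45
ee_pos: [0.6025, -0.0438, 0.2046]
eef_rot: [3.141, -0.0, 0.155]
force: [-0.2, -2.9, -1.5]
grip_width: 0.0151
[-0.22745931 -2.90380727 -1.47183571] [-0.56874765 -0.20175479  0.00192755]
```

View pics/w4.png

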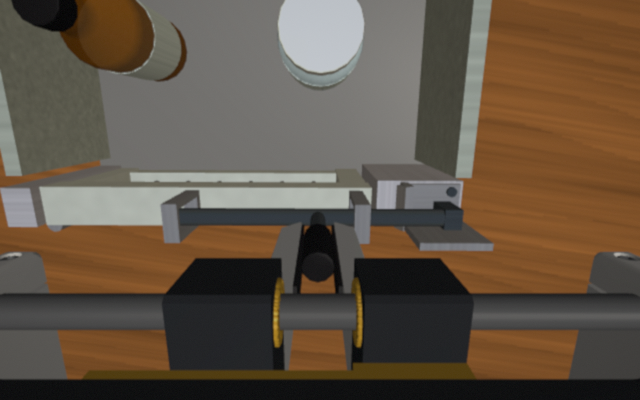

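The handle stays fixed in the image at (318,265) while the pen recedes, and about 2 N is carried, so the bolt is lifted about 14 mm. Now I draw it back along tool -y.

```bash
python3 -m creep '[[[0,-0.1,-0.02],0,0],[[0,-0.2,-0.02],0,0],[[0,-0.3,-0.02],0,0],[[0,-0.4,-0.02],0,0],[[0,-0.4,-0.02],0,0]]' 45;  python3 -m creep '[[[0,-0.1,0],0,0],[[0,-0.2,0],0,0],[[0,-0.3,0],0,0],[[0,-0.4,0],0,0],[[0,-0.44,0],0,0],[[0,-0.44,0],0,0],[[0,-0.44,0],0,0]]' 45; python3 - <<'E'
from h import *
o=telemetry.get_obs();print(o['force'],o['moment'])
c,P,E,f=cam('wrist','w5.png')
E
```

```text
time_s: 5.0
ee_pos: [0.5993, -0.0232, 0.2055]
eef_rot: [-3.141, -0.0, 0.156]
force: [0.7, -3.2, -1.8]
grip_width: 0.015
time_s: 5.7
ee_pos: [0.5961, -0.0024, 0.2055]
eef_rot: [3.141, -0.0, 0.155]
force: [1.7, -5.1, -1.5]
grip_width: 0.0155
[ 1.68140712 -5.10628769 -1.48771334] [-0.93872212 -0.35877381  0.01865356]
```

View pics/w5.png

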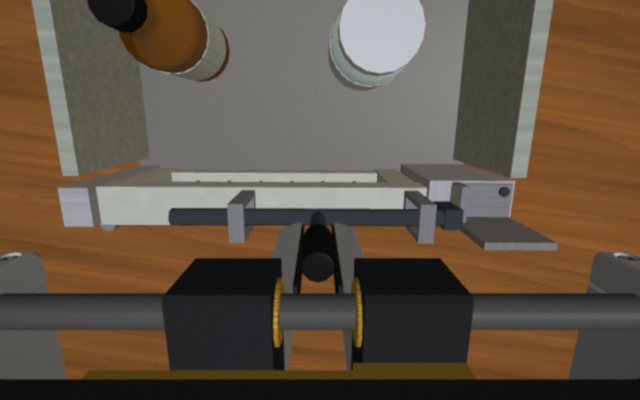

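The rod has clearly slid back: its tip is now at about (462,215), nearly clear of the staple at 425, against about 460 versus 360 before. The TCP travelled 42 mm, and the force of about 5.5 N matches the spring. The radius from hinge to handle is 167 mm against the expected 168. I'll start the swing with a small first arc.

```bash
python3 -m creep '[[[-0.06,0,0],0.14,0],[[-0.13,0,0],0.29,0],[[-0.2,-0.01,0],0.43,0],[[-0.27,-0.01,0],0.57,0],[[-0.27,-0.01,0],0.57,0]]' 50; python3 - <<'E'
from h import *
o=telemetry.get_obs();print(o['force'],o['moment'])
h=np.array([.5701,.163]);d=o['ee_pos'][:2]-h;print(np.hypot(*d),np.arctan2(d[0],-d[1]))
c,P,E,f=cam('wrist','w6.png')
E
```

```text
time_s: 6.25
ee_pos: [0.5827, -0.0041, 0.2057]
eef_rot: [3.141, -0.001, 0.075]
force: [4.3, -5.5, -1.4]
grip_width: 0.0156
[ 4.28307265 -5.48557361 -1.37254099] [-0.85644099 -0.7579767  -0.00423326]
0.16757165774717464 0.07540357926438179
```

View pics/w6.png

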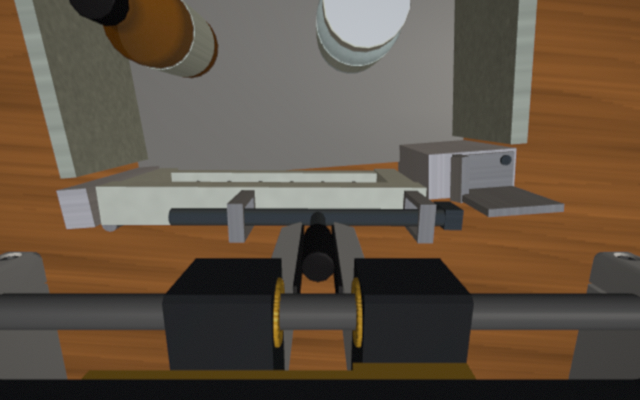

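The gate has left the keeper: the keeper at (480,165) now stands behind the rod tip at (462,215). The pull is only about 4 N, so I'll continue the arc.

```bash
python3 -m creep '[[[-0.1,0,0],0.21,0],[[-0.2,-0.01,0],0.43,0],[[-0.3,-0.01,0],0.64,0],[[-0.4,-0.02,0],0.86,0],[[-0.5,-0.04,0],1.07,0],[[-0.6,-0.05,0],1.28,0],[[-0.7,-0.07,0],1.5,0],[[-0.8,-0.1,0],1.72,0],[[-0.87,-0.11,0],1.87,0],[[-0.91,-0.13,0],1.97,0],[[-0.91,-0.13,0],1.97,0],[[-0.91,-0.13,0],1.97,0]]' 50; python3 - <<'E'
from h import *
o=telemetry.get_obs();print(o['force'],o['moment'])
h=np.array([.5701,.163]);d=o['ee_pos'][:2]-h;print(np.hypot(*d),np.arctan2(d[0],-d[1]))
cam('wrist','w7.png');
c,P,E,f=cam('scene','s7.png')
a=c['img'][140:300,230:440,::-1];cv2.imwrite('pics/s7z.png',cv2.resize(a,None,fx=3.5,fy=3.5,interpolation=cv2.INTER_CUBIC))
E
```

```text
time_s: 7.5
ee_pos: [0.537, -0.0012, 0.2057]
eef_rot: [3.141, -0.001, -0.199]
force: [3.4, -5.7, -1.4]
grip_width: 0.0153
[ 3.43908545 -5.72837301 -1.37781843] [-1.18646978 -0.59809742  0.00476852]
0.16749627815233237 -0.19862935564088033
```

View pics/w7.png

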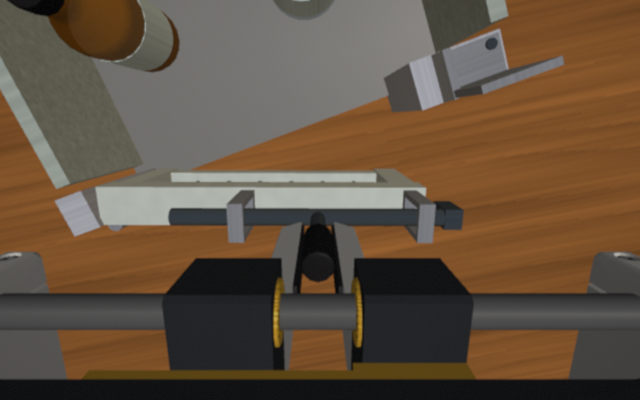

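View pics/s7z.png

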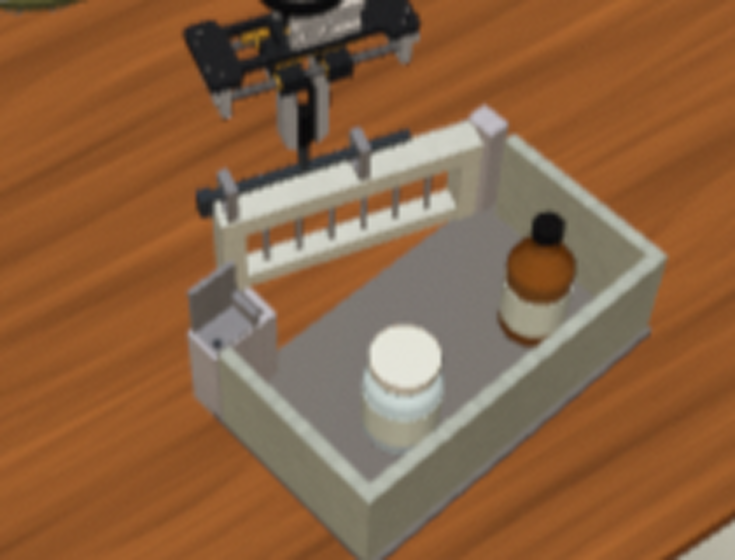

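The gate is open and the bolt drawn, its tip at about (462,215) in the wrist view and clear of the keeper near (470,65). The pen's contents are undisturbed. I'll hold briefly, run a final check of angle and draw from the depth data, then hand in.

```bash
python3 -m creep '[[[0,0,0],0,0],[[0,0,0],0,0],[[0,0,0],0,0],[[0,0,0],0,0]]' 50; python3 - <<'E'
from h import *
o=telemetry.get_obs();print(abs(o['joint_vel']).max(),o['ee_pos'])
c,P,E,f=cam('wrist')
Q=P.reshape(-1,3)
g=Q[(abs(Q[:,2]-.12)<.003)]
hn=np.array([.5701,.163]);ax=np.array([np.sin(-.199),-np.cos(-.199)]);n=np.array([ax[1],-ax[0]])
d=g[:,:2]-hn;s=d@ax;t=d@n;k=(abs(t)<.025)&(s>.02)&(s<.3)
pts=g[k][:,:2].astype(np.float32);r=cv2.minAreaRect(pts);print('gate rail',r,'s max',s[k].max())
st=Q[(Q[:,2]>.157)&(Q[:,2]<.166)];d=st[:,:2]-hn;s=d@ax;t=d@n;
for s0 in(.115,.238):
    k=(abs(t)<.025)&(abs(s-s0)<.012);print('staple',s[k].mean(),t[k].mean(),k.sum())
print('handle s',(o['ee_pos'][:2]-hn)@ax)
E
```

```text
time_s: 8.0
ee_pos: [0.5371, -0.0012, 0.2057]
eef_rot: [3.141, -0.001, -0.199]
force: [4.1, -6.7, -1.2]
grip_width: 0.0153
0.001994519564528545 [ 0.5370875  -0.0012126   0.20571864]
gate rail ((0.5440372824668884, 0.03059513121843338), (0.22983987629413605, 0.030057087540626526), 78.51476287841797) s max 0.24987513147430535
staple 0.11533325773534386 -0.001003748933296581 678
staple 0.23747720559710936 -0.0006293825230228712 685
handle s 0.1674980419583771
```

```bash
python3 -c "
from station import ctrl;print(ctrl.hand_in())"
```

```text
the job is handed in; nothing more can be done
None
```

The gate is held open about 9 cm with the bolt drawn back, and I have handed the job in. The arm is still gripping the handle at 50 N (jaw opening 15.3 mm).

I gripped the upright handle, lifted the bolt about 14 mm, drew it back along the gate, then swung the gate out along its arc.

The last checks, just before handing in at about 8 s:
- **Gate:** swung about 0.354 rad, from the fitted rail and the tool angle. That is about 8.8 cm at the stile.
- **Bolt:** drawn about 42.5 mm and still lifted about 15 mm. Both staples measured within 1 mm of their expected places on the gate.
- **Stillness and force:** the arm was at rest, and about 8 N showed at the wrist. No reading I took was higher, but I did not sample it continuously through the moves.
- **Surroundings:** the bottle and jar in the pen stood as before in the last scene picture. I never moved near the pot, and the wash bottle was passed over with clearance, but I did not re-measure either.

No check failed or disagreed.

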